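# Hang up the mug and gather the nuts in the corner of the parts caddy

### The arm

A 7-joint arm with a two-finger parallel gripper is mounted at the origin on the work surface. World frame = base frame: x ahead of the robot, y to its left, z up, the work surface at z = 0. Lengths are in m, angles in rad, forces in N, time in s.
With the tool pointing down it reaches from about 0.425 to 0.875 m from the base axis. Payload 8.4 kg.
Tool frame: the origin (TCP) lies on the centre line of the jaws, within the pads' length; the fingertips stand 22 mm ahead of it and the grasp point (between the pads) lies 3 mm ahead of it; z points along the fingers, x is the direction in which the jaws open and shut, and the axes are right-handed (so a half turn about z gives the same grasp; the last joint's range is limited). The gripper opens to 87 mm and grips with 3 to 60 N. Pads are 19 mm wide; open, the fingers measure 117 mm over their backs; the gripper's body (75 mm by 190 mm) begins 51 mm behind the grasp point.
Start: joints at [1.116, 0.333, 0.04, 1.465, -0.013, 1.343, -0.059], TCP at [0.226, -0.609, 0.245] pointing down, gripper open.
Joint ranges: [-2.58, 2.58], [-0.38, 2.09], [-1.3, 1.39], [0.25, 2.4], [-1.5, 4.64], [0.08, 2.09], [-2.65, 2.65]. Speed limits (rad/s): [2.22, 2.22, 2.79, 2.79, 3.14, 3.14, 3.14].

### API

Orientations are given as [roll, pitch, yaw] about the fixed x, y, z axes, in that order (R = Rz(yaw) Ry(pitch) Rx(roll)).
In Python, from cell import movep, line_to, move_joints, open_jaws, grasp, pause, ik, get_state, capture, PlanningError, sign_off, find_in, silhouettes, pinpoint gives the robot as it stands. Calls block until the motion is done:
- movep(position, orientation): joint-space move of the TCP to a pose.
- line_to(position, attitude=None, feed=0.15, threshold=None): straight line of the TCP; attitude=None keeps the orientation; feed is the mean speed in m/s. With threshold (N) it stops when the force on the tool has changed by that much, and returns True; else False.
- move_joints(angles): joint-space move.
- open_jaws() and grasp(): open the fingers fully, or close them until they stop; the grip force is fixed at half the most.
- pause(seconds).
- ik(position, orientation): joint angles nearest the present ones, or None.
- get_state(): the state.
- capture(name): name is "scene" or "top" or "wrist"; returns a dict with "img" (400x640x3 uint8, red, green, blue), "camera_matrix" (3x3 intrinsics, pixels), "world_from_camera" (4x4, takes a point from camera to world coordinates); the wrist camera has in their place "mount" (4x4, takes a point from camera to tool coordinates, whose origin is the TCP and whose axes are the tool frame's). Camera axes: x right, y down, z forward; pixel columns grow to the right and rows downward; lengths in m; the calibration is good to about 2 mm. A picture is of the moment at which its call begins: read the wrist's pose just before it. There is no depth.
A pose or a line that the arm cannot do raises PlanningError and nothing moves.
- sign_off(): hands the job in, once; it reports no verdict.
Trained networks look in a picture, given as the dict that the camera call returned (one of the last four; its "shot" number tells which), for a name from the list of things; names that differ only in an ending like _2 or _b are one class to them, and where a whole thing is asked for, a point or a joint stands for the part that bears it (a point fixed in the world has none). Each returns a list of dicts, best first, with "conf" (0 to 1); they miss things now and then, are a little off and sometimes report something else, mostly with a low value. They report only what shows in the picture. A call takes as long as a camera call. They do not tell look-alikes from the thing itself.
- find_in(query, picture): "bbox" ([left, top, right, bottom] in pixels, round what is visible of it).
- silhouettes(query, picture): "pixels" (400x640 bool, what is visible of it) and "bbox" ([left, top, right, bottom] in pixels, round what is visible of it).
- pinpoint(query, picture): "location" ([column, row] in pixels: a listed point, or the origin of a listed thing).
The state is a dict: "time": time; "joint_pos": joint angles; "joint_velocities": joint speeds; "tau": joint torques, N m; "position": TCP position; "tool_rot": TCP orientation; "force": force on the tool from outside, world axes, zero at the start; "moment": the same for the moment, N m; "finger_gap": opening from 0.0 (shut) to 1.0 (fully open).
Only numpy, scipy, OpenCV 4.12 (cv2) and the standard library are available. Lean on these libraries where they do the work, as an engineer would, in place of code of your own. Each camera call takes 0.05 s, during which the arm holds its last target.

### The job

Somebody has stood the enamel mug among the loose nuts in the parts caddy: lift it out and hang it by its handle on the hook of the stand, and let go of it there. Then pick the caddy up by its wooden grip, tilt it until all four brass nuts have slid into its raised corner (the one with the taller walls), and finish still holding it in the gripper, tilted, still and clear of the bench with the nuts lying in that corner. Spill nothing, and leave the other things on the bench where they are.

Things in the scene. Friction and masses are not known exactly. Their poses are not given: they have to be found in the camera images.
- caddy: Open grey steel parts tray, 210 (x) x 180 (y) mm outside, walls 28 mm high, walls and floor 3 mm thick; about 0.45 kg. Origin: centre of its underside, z up. A rigid wire handle stands over its middle: 7 mm posts outside the short ends (x = -108, +108, y = 0) and a level bar along x at 95 mm height. At corner (-x, +y), the raised corner, both walls are 43 mm high for 45 mm from the corner.
- caddy_grip (a point): Centre of the dark wooden grip in the middle of the caddy's handle bar: a block 100 mm along the caddy's x, 20 mm wide (y), 18 mm high, its centre 95 mm above the caddy's underside. Axes as the caddy's.
- caddy_corner (a point): The raised corner of the caddy, inside, on the floor: at x = -102, y = +87, z = 3 mm of the caddy.
- nut1: Round brass nut lying loose in the caddy, 18 mm diameter, 9 mm high, 18 g; origin: centre of one flat face. All four start in the half of the caddy away from the mug (caddy y below 0). Friction on the caddy's floor and walls about 0.2 (varies by a fifth): tilted 25 to 35 degrees with the raised corner lowest, they slide there by themselves.
- nut2: A brass nut like nut1.
- nut3: A brass nut like nut1.
- nut4: A brass nut like nut1.
- mug: White enamel mug, 66 mm diameter, 90 mm high, about 0.16 kg. It starts upright on the caddy's floor in the +y half, beside the handle bar. Origin: centre of its underside, z up; its handle points to the mug's +y, out over the caddy's long wall. Handle: 7 mm rod in the y-z plane, outermost at y = 71.5; its opening spans y = 33 to 64 and z = 37.5 to 74.5 mm.
- mug_eye (a point): Centre of the opening of the mug's handle: at y = 49, z = 56 mm of the mug.
- hookstand: Fixed stand: round foot 100 mm in diameter, 12 mm high; post 16 mm in diameter, 190 mm high. From the post a level hook bar 8 mm in diameter runs to the stand's -x, centre line at 170 mm height, straight to 90 mm from the post's axis; then its end turns up. Origin: centre of the foot's underside.
- hook_bar (a point): Point on the centre line of the hook bar, 55 mm from the post's axis (stand x = -55, z = 170 mm): the place to hang the mug's handle. Axes as the stand's: the bar runs along x, free end to -x.
- hook_tip (a point): Upturned end of the hook bar: stand x = -102, z = 184 mm (end's centre; the rounded end reaches 4 mm higher and farther).
- roller: Bystander: rubber feed roller on a steel shaft, lying, 28 mm diameter, 130 mm long. Origin: under its middle.
- segment: Bystander: curved brass type segment, about 95 mm long, 16 mm high, lying. Origin: near its middle, underside.
- punch: Bystander: steel pin punch, 115 mm long, 10 mm thick, lying. Origin: under its middle.
- driver: Bystander: screwdriver with wooden handle, lying. Origin: underside.
- oil: Bystander: amber oil bottle, 44 mm diameter, 100 mm high, standing. Origin: centre of its underside.
- tin: Bystander: flat round steel ribbon tin, 66 mm diameter, 26 mm high. Origin: centre of its underside.
Things that resemble listed ones, but are neither listed nor needed, are in the scene too. Leave any green, red or turquoise look-alike of the hookstand alone.

How it is judged:
By the outcome, as a careful person would: the job done as asked, in the order asked, and still so for the second after the job is handed in, while the arm keeps its last pose, push and grip.
It also fails if it takes over 53 s, if anything falls off the work surface, if the arm or the gripper's body presses on something with over 40 N, if the wrist force passes 120 N, or if a joint passes its speed limit or range.

## Working session

There is one attempt and no reset: what is moved stays moved. The work goes in short steps, each a Python script; the robot and the scene stay as the last script left them, time stands still between calls to the robot, and variables do not carry over. Pictures are saved under pics/ and viewed, and the job is handed in when it is done.

```bash
mkdir -p pics; ls; cat > h.py <<'E'
import numpy as np, cv2
from cell import *
from scipy.spatial.transform import Rotation as Rn
def save(p,n): cv2.imwrite('pics/'+n+'.png',cv2.cvtColor(p['img'],cv2.COLOR_RGB2BGR))
def ray(p,uv,T=None):
    K=np.array(p['camera_matrix']); T=np.array(p['world_from_camera']) if T is None else T
    d=np.linalg.inv(K)@np.array([uv[0],uv[1],1.]); return T[:3,3], T[:3,:3]@(d/np.linalg.norm(d))
def onz(p,uv,z,T=None):
    o,d=ray(p,uv,T); return o+d*(z-o[2])/d[2]
def proj(p,X,T=None):
    K=np.array(p['camera_matrix']); T=np.array(p['world_from_camera']) if T is None else T
    c=T[:3,:3].T@(np.array(X)-T[:3,3]); u=K@c; return u[:2]/u[2]
def tri(rs):
    A=np.zeros((3,3));b=np.zeros(3)
    for o,d in rs:
        P=np.eye(3)-np.outer(d,d);A+=P;b+=P@o
    X=np.linalg.solve(A,b); return X,[np.linalg.norm((np.eye(3)-np.outer(d,d))@(X-o)) for o,d in rs]
E
python3 - <<'E'
from h import *
s=capture('scene');t=capture('top');save(s,'s0');save(t,'t0')
for n in ['caddy','caddy_grip','caddy_corner','mug','mug_eye','hookstand','hook_bar','hook_tip','nut1','roller','segment','punch','driver','oil','tin']:
    for p,l in((s,'s'),(t,'t')):
        print(n,l,[(np.round(d['location']).tolist(),round(d['conf'],2)) for d in pinpoint(n,p)[:5]])
print(s['world_from_camera'],t['world_from_camera'],get_state())
E
```

```text
pics
caddy s [([276.0, 255.0], 0.75)]
caddy t [([350.0, 209.0], 0.76)]
caddy_grip s [([272.0, 221.0], 0.95), ([394.0, 225.0], 0.34)]
caddy_grip t [([354.0, 208.0], 0.81)]
caddy_corner s [([256.0, 254.0], 0.46)]
caddy_corner t [([326.0, 242.0], 0.79), ([367.0, 192.0], 0.26)]
mug s [([294.0, 246.0], 0.62), ([135.0, 285.0], 0.46)]
mug t [([334.0, 209.0], 0.67)]
mug_eye s [([302.0, 217.0], 0.96)]
mug_eye t [([323.0, 210.0], 0.78), ([246.0, 182.0], 0.21)]
hookstand s [([393.0, 223.0], 0.76), ([386.0, 164.0], 0.6), ([331.0, 168.0], 0.6), ([438.0, 270.0], 0.59)]
hookstand t [([176.0, 262.0], 0.98), ([240.0, 278.0], 0.62), ([248.0, 184.0], 0.6), ([257.0, 124.0], 0.55)]
hook_bar s [([384.0, 167.0], 0.98), ([379.0, 119.0], 0.87), ([436.0, 206.0], 0.81), ([315.0, 125.0], 0.64), ([138.0, 284.0], 0.44)]
hook_bar t [([250.0, 126.0], 0.83), ([234.0, 194.0], 0.82), ([157.0, 282.0], 0.78), ([230.0, 305.0], 0.55)]
hook_tip s [([375.0, 154.0], 0.89), ([422.0, 189.0], 0.72), ([372.0, 107.0], 0.69), ([274.0, 255.0], 0.21), ([334.0, 198.0], 0.21)]
hook_tip t [([235.0, 209.0], 0.83), ([251.0, 136.0], 0.73)
[... 1115 characters left out ...]
    1.        ]] {'time': 1.6, 'joint_pos': array([ 1.11580469,  0.33318576,  0.03989492,  1.46542375, -0.01340178,
        1.34327893, -0.05847857]), 'joint_velocities': array([ 0.00036568,  0.00114658,  0.00088563, -0.00025059, -0.00078898,
        0.00172874,  0.0004917 ]), 'tau': array([-7.01375830e-04, -6.56100082e+01,  1.33231346e+00, -4.04053473e+01,
       -6.00434281e-02,  3.51288845e-02,  2.06009332e-05]), 'position': array([ 0.22639678, -0.60926546,  0.24454339]), 'tool_rot': array([-3.14158289e+00,  3.07649159e-05, -1.21500978e+00]), 'force': array([-0.06512322, -0.82068533, -0.31430586]), 'moment': array([ 0.04174297, -0.04043946,  0.04648079]), 'finger_gap': 0.9967944914673654}
```

View pictures.

View pics/s0.png

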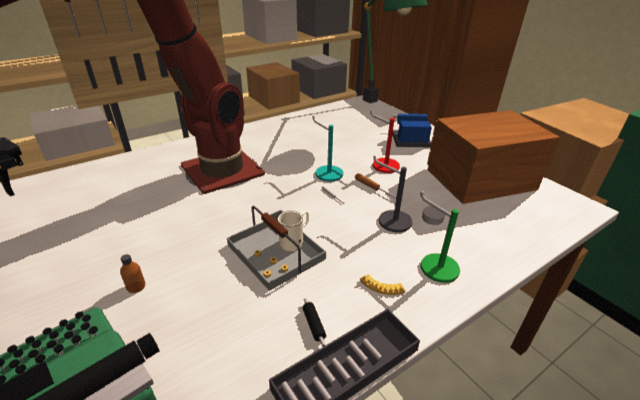

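View pics/t0.png

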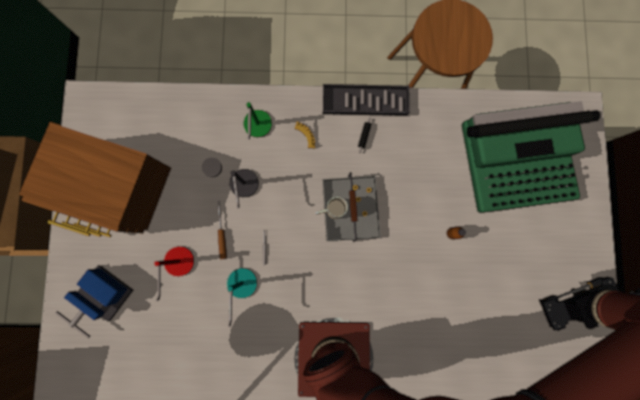

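```bash
python3 - <<'E'
import cv2
a=cv2.imread('pics/s0.png');b=cv2.imread('pics/t0.png')
cv2.imwrite('pics/s0z.png',cv2.resize(a[160:340,200:440],None,fx=3.3,fy=3.3,interpolation=2))
cv2.imwrite('pics/s0y.png',cv2.resize(a[80:240,290:490],None,fx=3.7,fy=3.7,interpolation=2))
cv2.imwrite('pics/t0z.png',cv2.resize(b[110:330,150:410],None,fx=2.7,fy=2.7,interpolation=2))
E
```

```text
(no output)
```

View pics/s0z.png

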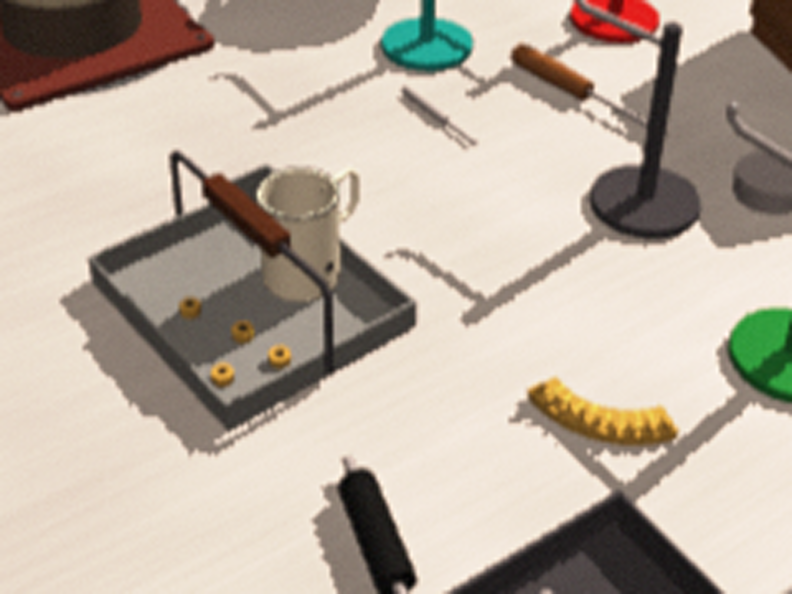

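View pics/s0y.png

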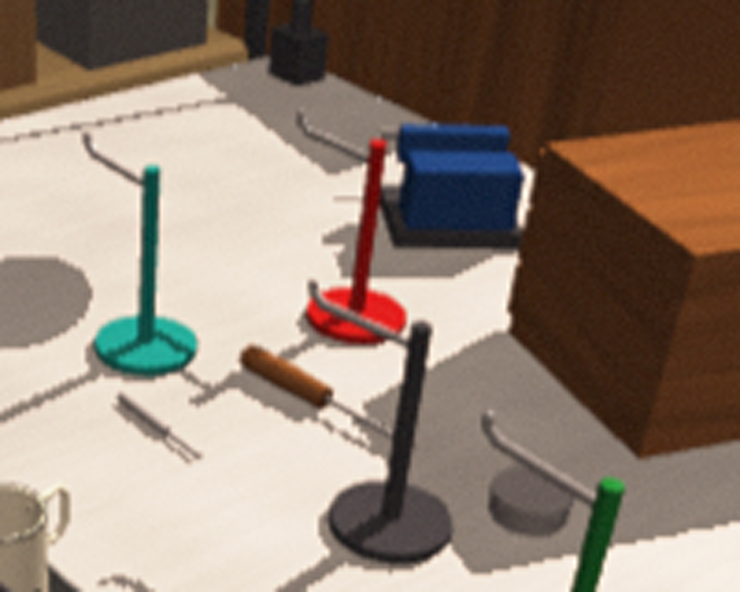

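View pics/t0z.png

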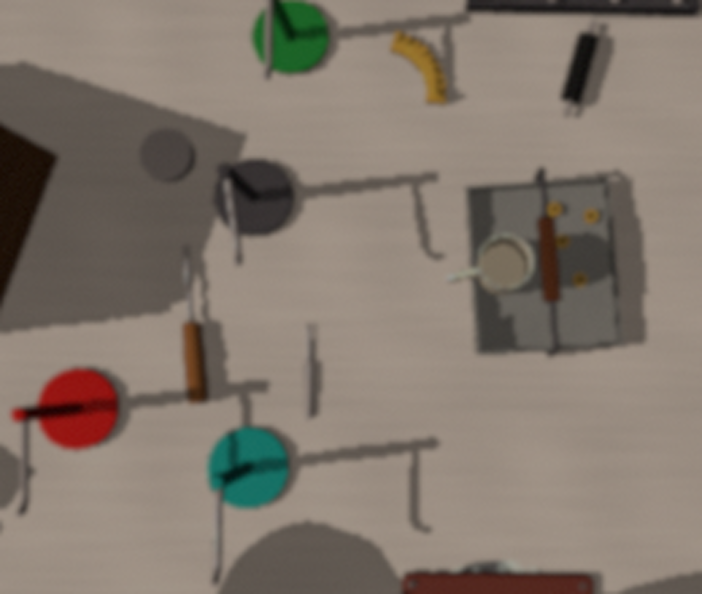

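```bash
python3 - <<'E'
from h import *
import pickle
s=capture('scene');t=capture('top')
print(s['camera_matrix'],t['camera_matrix'])
pickle.dump((s,t),open('st.pkl','wb'))
def best(n,p,ref):
    l=pinpoint(n,p); return min(l,key=lambda d:np.hypot(*(np.array(d['location'])-ref)))['location'] if l else None
R={'caddy':((276,255),(350,209)),'caddy_grip':((272,221),(354,208)),'caddy_corner':((262,212),(326,242)),'mug':((294,246),(336,209)),'mug_eye':((302,217),(323,210)),'hookstand':((393,223),(248,184)),'hook_bar':((384,167),(234,194)),'hook_tip':((375,154),(235,209))}
for n,(a,b) in R.items():
    A=best(n,s,np.array(a));B=best(n,t,np.array(b))
    print(n,A,B, *[np.round(x,4) for x in tri([ray(s,A),ray(t,B)])])
for n,uv in {'segment':(306,133),'punch':(263,246),'driver':(222,229),'oil':(454,233),'tin':(212,169),'roller':(366,139),'teal':(242,283)}.items(): print(n,np.round(onz(t,uv,0.01),3))
E
```

```text
[[390.84149395   0.         320.59258082]
 [  0.         390.84149395 201.87681393]
 [  0.           0.           1.        ]] [[390.6802759    0.         322.95024669]
 [  0.         390.6802759  198.11586892]
 [  0.           0.           1.        ]]
caddy [274.9, 254.7] [351.5, 211.4] [ 0.4818 -0.0549 -0.0135] [0.0039 0.0039]
caddy_grip [271.6, 224.0] [352.8, 208.9] [ 0.4783 -0.0527  0.0912] [0.0004 0.0004]
caddy_corner [282.9, 218.8] [325.8, 241.7] [0.3767 0.0322 0.0058] [0.0037 0.0037]
mug [292.5, 243.7] [334.1, 204.9] [0.4973 0.0005 0.0116] [0.0026 0.0026]
mug_eye [300.0, 219.2] [323.6, 208.2] [0.4796 0.0368 0.0699] [0.0027 0.0027]
hookstand [393.7, 223.4] [248.0, 183.3] [5.719e-01 3.007e-01 4.000e-04] [0.0045 0.0045]
hook_bar [384.4, 164.4] [233.8, 190.2] [0.5153 0.3016 0.178 ] [0.0058 0.0058]
hook_tip [374.2, 156.7] [237.1, 209.1] [0.4646 0.2962 0.1792] [0.0026 0.0026]
segment [0.747 0.103 0.01 ]
punch [0.357 0.237 0.01 ]
driver [0.412 0.376 0.01 ]
oil [ 0.41  -0.402  0.01 ]
tin [0.614 0.419 0.01 ]
roller [ 0.73  -0.105  0.01 ]
teal [0.236 0.302 0.01 ]
```

```bash
python3 - <<'E'
from h import *
import pickle
s,t=pickle.load(open('st.pkl','rb'))
c=[onz(t,uv,z) for uv,z in (((323,179.3),.028),((327,240.7),.043),((378.9,237.8),.028),((374.8,175.9),.028))]
print(np.round(c,3),np.mean(c,0)); 
for a,b in((1,0),(2,3)): d=c[b]-c[a];print('yaw x',np.degrees(np.arctan2(d[1],d[0])),np.linalg.norm(d))
for a,b in((3,0),(2,1)): d=c[b]-c[a];print('yaw y',np.degrees(np.arctan2(-d[0],d[1])),np.linalg.norm(d))
q0=get_state()['joint_pos']
def tl(rx,yaw,): return (Rn.from_euler('x',rx)*Rn.from_euler('xyz',[np.pi,0,yaw])).as_euler('xyz')
for n,p,o in [('mug',(.49,0,.26),tl(0,-.04)),('mug pi',(.49,0,.26),tl(0,np.pi)),('grip',(.48,-.053,.1),tl(0,np.pi/2)),('grip-',(.48,-.053,.1),tl(0,-np.pi/2))]+[('hook%d%d'%(a,k),(.51,.25,.13),tl(np.radians(a),k)) for a in (0,30,45,60) for k in (0,3.14)]+[('hs%d%d'%(a,k),(.42,.25,.15),tl(np.radians(a),k)) for a in (0,30,45,60) for k in (0,3.14)]:
    q=ik(p,o); print(n,np.round(o,2),None if q is None else np.round(q,2))
E
```

```text
[[ 0.583  0.042  0.028]
 [ 0.378  0.026  0.043]
 [ 0.39  -0.146  0.028]
 [ 0.597 -0.133  0.028]] [ 0.48691403 -0.05262769  0.03175   ]
yaw x 4.4007604346530265 0.20612900174690696
yaw x 3.638180464055277 0.20778304066109518
yaw y 4.845363504672585 0.17497410683214512
yaw y 4.126471463796118 0.17285745404563654
mug [ 3.14  0.   -0.04] [ 0.56  0.04 -0.66  1.79  0.02  1.32 -0.14]
mug pi [3.14 0.   3.14] None
grip [3.14 0.   1.57] [ 0.65  0.19 -0.68  2.    0.14  1.    1.47]
grip- [ 3.14  0.   -1.57] [ 0.5   0.17 -0.52  2.01  0.1   0.99 -1.64]
hook00 [3.14 0.   0.  ] [ 0.34  0.48 -1.09  1.76  0.46  1.18 -0.89]
hook03 [3.14 0.   3.14] [ 0.34  0.48 -1.09  1.76  0.46  1.18  2.25]
hook300 [-2.62  0.    0.  ] [ 0.5   0.32 -0.84  1.94 -0.35  0.86 -0.08]
hook303 [ 2.62 -0.    3.14] [-1.31  0.61  1.38  2.01 -1.18  1.35 -2.59]
hook450 [-2.36  0.    0.  ] [ 0.57  0.39 -0.76  1.99 -0.7   0.88  0.33]
hook453 [ 2.36 -0.    3.14] [-1.07  0.61  1.22  2.06 -1.36  1.47 -2.38]
hook600 [-2.09  0.    0.  ] [ 0.61  0.51 -0.69  2.02 -0.95  0.97  0.65]
hook603 [ 2.09 -0.    3.14] [ 0.25  0.42 -0.26  2.03 -1.13  1.11 -2.37]
hs00 [3.14 0.   0.  ] [ 0.53  0.32 -1.3   1.92  0.33  1.15 -0.9 ]
hs03 [3.14 0.   3.14] [ 0.38  0.22 -1.1   1.93  0.22  1.12  2.33]
hs300 [-2.62  0.    0.  ] [ 0.64  0.08 -0.93  2.11 -0.57  0.91  0.05]
hs303 [ 2.62 -0.    3.14] None
hs450 [-2.36  0.    0.  ] [ 0.66  0.16 -0.81  2.18 -0.86  0.94  0.43]
hs453 [ 2.36 -0.    3.14] [-1.26  0.17  1.24  2.25 -1.09  1.15 -2.52]
hs600 [-2.09  0.    0.  ] [ 0.69  0.31 -0.72  2.21 -1.06  1.03  0.74]
hs603 [ 2.09 -0.    3.14] [ 0.29  0.25 -0.29  2.23 -1.17  1.12 -2.34]
```

```bash
python3 - <<'E'
from h import *
import pickle
movep([.47,0.0,.32],[np.pi,0,.07])
def shot(n):
    st=get_state();w=capture('wrist')
    T=np.eye(4);T[:3,:3]=Rn.from_euler('xyz',st['tool_rot']).as_matrix();T[:3,3]=st['position']
    w['world_from_camera']=T@np.array(w['mount']);save(w,n);return w
w=shot('w1');print(get_state()['time'],np.round(w['mount'],3))
pickle.dump(w,open('w1.pkl','wb'))
for n in ['caddy','caddy_grip','caddy_corner','mug','mug_eye','nut1']:
    print(n,[(np.round(d['location'],1).tolist(),round(d['conf'],2)) for d in pinpoint(n,w)[:5]])
E
```

```text
4.9 [[ 1.    -0.001 -0.     0.001]
 [ 0.001  0.964  0.265 -0.073]
 [-0.    -0.265  0.964 -0.14 ]
 [ 0.     0.     0.     1.   ]]
caddy [([330.3, 197.5], 0.79)]
caddy_grip [([330.7, 217.9], 0.73)]
caddy_corner [([261.5, 144.5], 0.61), ([331.1, 215.1], 0.41), ([316.8, 223.5], 0.23)]
mug [([328.2, 164.3], 0.83), ([360.7, 232.5], 0.46)]
mug_eye [([322.7, 140.7], 0.87)]
nut1 [([316.4, 223.0], 0.64), ([369.7, 205.4], 0.61), ([359.7, 234.9], 0.58)]
```

View pics/w1.png

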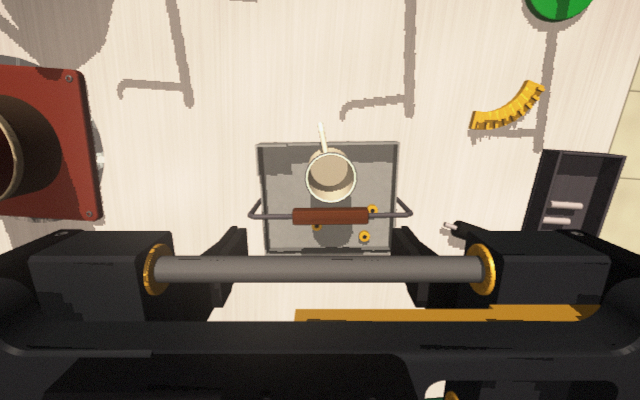

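```bash
python3 - <<'E'
import cv2
a=cv2.imread('pics/w1.png');cv2.imwrite('pics/w1z.png',cv2.resize(a[110:270,235:425],None,fx=3.7,fy=3.7,interpolation=2))
E
```

```text
(no output)
```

View pics/w1z.png

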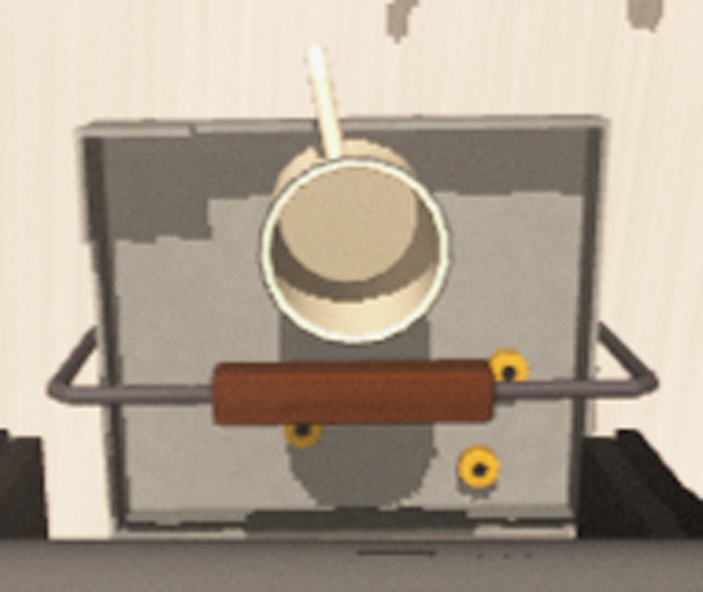

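```bash
python3 - <<'E'
from h import *
import pickle
w=pickle.load(open('w1.pkl','rb'))
f=lambda x,y:(x/3.7+235,y/3.7+110)
P=lambda x,y,z:onz(w,f(x,y),z)
m=P(354,250,.093);print('mug',m)
print('rim r',P(258,250,.093),P(450,250,.093))
h=P(317,48,.075);print('h',h,np.degrees(np.arctan2(-(h-m)[0],(h-m)[1])),np.linalg.norm((h-m)[:2]))
for z in(.072,.08): 
  h=P(328,150,z);print('hb',h,np.degrees(np.arctan2(-(h-m)[0],(h-m)[1])),np.linalg.norm((h-m)[:2]))
a,b=P(52,393,.095),P(658,383,.095);print('bar',a,b,(a+b)/2,np.degrees(np.arctan2(*(b-a)[1::-1])),np.linalg.norm(b-a))
print('grip',P(354,392,.1),P(214,395,.1),P(494,388,.1))
for c in((80,130,.043),(607,120,.028)):print(P(*c))
E
```

```text
mug [ 4.85857244e-01 -1.82508380e-04  9.30000000e-02]
rim r [ 0.45256511 -0.00242384  0.093     ] [0.51914748 0.00205869 0.093     ]
h [0.46847257 0.06652099 0.075     ] 14.607813796042066 0.0689317307231522
hb [0.47485842 0.03143354 0.072     ] 19.182145561197874 0.033474597438048224
hb [0.47467552 0.03226141 0.08      ] 19.016393260904895 0.03431674312162469
bar [ 0.38176813 -0.05905383  0.095     ] [ 0.59796255 -0.04070921  0.095     ] [ 0.48986534 -0.04988152  0.095     ] 4.8500656505499515 0.2169713165361377
grip [ 0.48944995 -0.04971304  0.1       ] [ 0.4401169  -0.05415831  0.1       ] [ 0.53866015 -0.04490497  0.1       ]
[0.38009416 0.02963699 0.043     ]
[0.58532364 0.04606649 0.028     ]
```

```bash
cat >> h.py <<'E'
def shot(n):
    st=get_state();w=capture('wrist')
    T=np.eye(4);T[:3,:3]=Rn.from_euler('xyz',st['tool_rot']).as_matrix();T[:3,3]=st['position']
    w['world_from_camera']=T@np.array(w['mount']);save(w,n);return w
E
python3 - <<'E'
from h import *
import pickle
movep([.50,.16,.34],[np.pi,0,.0])
w=shot('w2');print(get_state()['time'])
pickle.dump(w,open('w2.pkl','wb'))
for n in ['hookstand','hook_bar','hook_tip']:
    print(n,[(np.round(d['location'],1).tolist(),round(d['conf'],2)) for d in pinpoint(n,w)[:5]])
cv2.imwrite('pics/w2z.png',cv2.resize(cv2.cvtColor(w['img'][0:230,180:500],cv2.COLOR_RGB2BGR),None,fx=2.5,fy=2.5,interpolation=2))
E
```

```text
5.95
hookstand [([496.3, 92.4], 0.85), ([367.3, 60.6], 0.71), ([145.7, 67.5], 0.71), ([350.2, 281.5], 0.37)]
hook_bar [([544.2, 78.6], 0.59)]
hook_tip [([285.0, 50.9], 0.9), ([505.2, 77.3], 0.73)]
```

View pics/w2z.png

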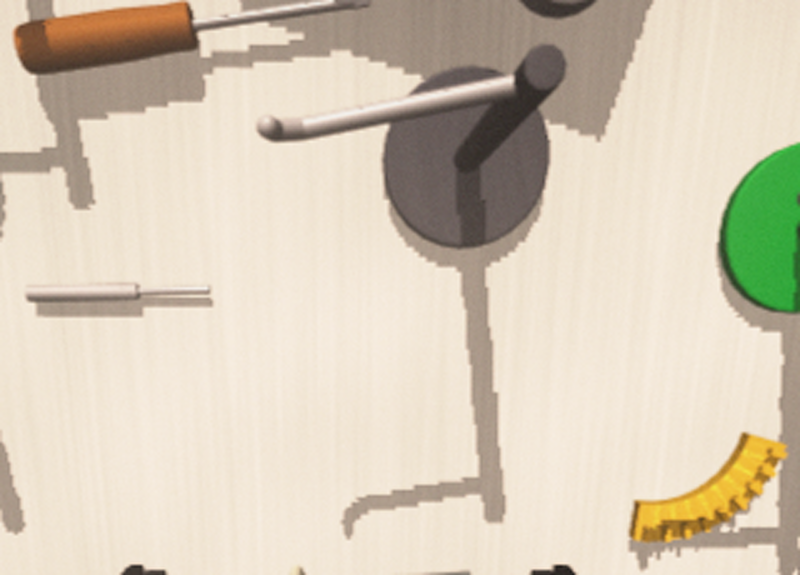

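```bash
python3 - <<'E'
from h import *
import pickle
w=pickle.load(open('w2.pkl','rb'))
P=lambda x,y,z:onz(w,(x/2.5+180,y/2.5),z)
print('foot',P(467,157,.012)); print('post',P(547,66,.19))
a,b=P(308,128,.17),P(512,89,.17);print('bar',a,b,np.degrees(np.arctan2(*(b-a)[1::-1])))
t=P(269,126,.186);c=P(547,66,.19);print('tip',t,c-t,np.degrees(np.arctan2(*(c-t)[1::-1])))
E
```

```text
foot [0.57155496 0.31270667 0.012     ]
post [0.5718147  0.31212275 0.19      ]
bar [0.48536192 0.29609023 0.17      ] [0.56386133 0.30972102 0.17      ] 9.85072803734032
tip [0.4717943  0.29349327 0.186     ] [0.1000204  0.01862947 0.004     ] 10.550824057495838
```

```bash
python3 - <<'E'
from h import *
import pickle
o=[np.pi,0,.255]
movep([.486,0,.16],o)
print(line_to([.486,0,.081],feed=.12,threshold=15), get_state()['position'])
grasp();st=get_state();print(st['finger_gap']*87,st['force'],st['time'])
line_to([.486,0,.23],feed=.15)
st=get_state();print(st['finger_gap']*87,st['force'],st['time'])
w=shot('w3');pickle.dump(w,open('w3.pkl','wb'));s=capture('scene');save(s,'s3');pickle.dump(s,open('s3.pkl','wb'))
for n in ['mug','mug_eye']:
  for p in (w,s):print(n,[(np.round(d['location'],1).tolist(),round(d['conf'],2)) for d in pinpoint(n,p)[:3]])
cv2.imwrite('pics/s3z.png',cv2.resize(cv2.cvtColor(s['img'][130:300,200:400],cv2.COLOR_RGB2BGR),None,fx=3.5,fy=3.5,interpolation=2))
E
```

```text
False [4.86554981e-01 3.17832607e-04 8.16497644e-02]
63.813041536632795 [-1.32925081 -0.49952544  3.79962004] 8.4
63.59084988935061 [-0.21254236 -0.13430775 -2.52036455] 9.5417
mug [([318.2, 213.8], 0.93)]
mug [([290.7, 200.9], 0.85)]
mug_eye [([318.2, 165.0], 0.97)]
mug_eye [([299.7, 174.2], 0.77)]
```

View pics/s3z.png

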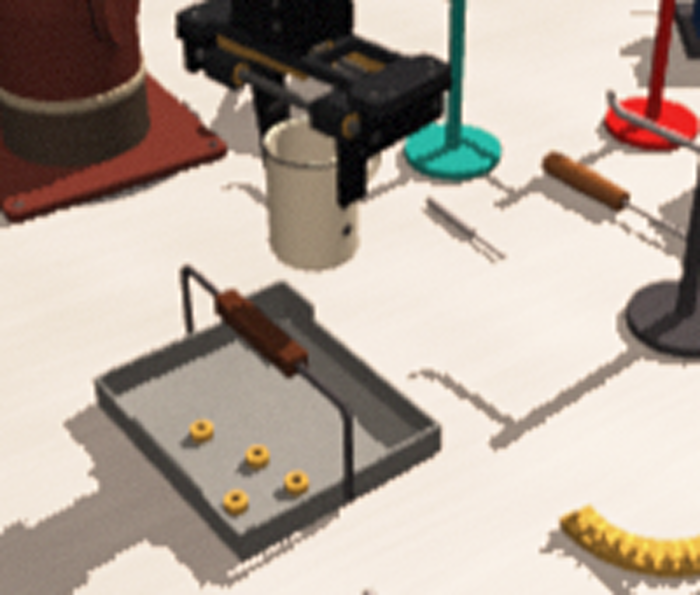

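View pics/w3.png

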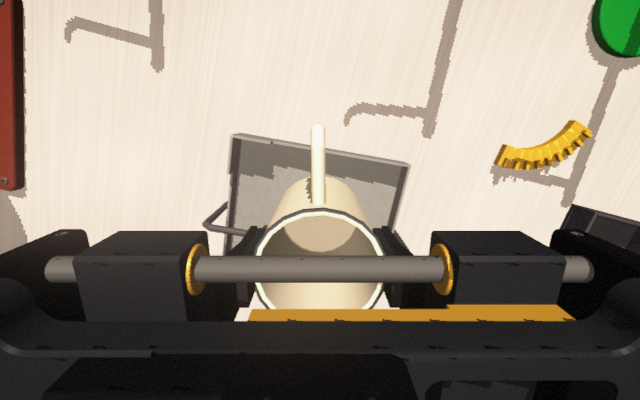

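```bash
python3 - <<'E'
from h import *
import pickle
w=pickle.load(open('w3.pkl','rb'));s=pickle.load(open('s3.pkl','rb'))
st=get_state();R=Rn.from_euler('xyz',st['tool_rot']).as_matrix();p=st['position']
for X in ((0,-.049,.0226),(0,0,.0786),(0,-.0715,.0226)): X=p+R@np.array(X);print(X,proj(w,X),proj(s,X))
# plan
yaw=np.radians(10.2);bx=np.array([np.cos(yaw),np.sin(yaw),0]);post=np.array([.5717,.3124,0])
for a in (40,50):
  Rm=(Rn.from_euler('z',yaw)*Rn.from_euler('x',np.radians(a)));o=(Rm*Rn.from_euler('x',np.pi)).as_euler('xyz')
  off=Rm.apply([0,-.049,.0226])
  for d,z in((.15,.25),(.15,.177),(.06,.177),(.06,.15)):
    q=ik(post-bx*d+[0,0,z]+off,o);print(a,d,z,np.round(post-bx*d+[0,0,z]+off,3),np.round(o,2),None if q is None else np.round(q,2))
E
```

```text
[0.47343441 0.04742988 0.20700071] [318.17833424 162.73302212] [302.60327873 174.18077883]
[4.85753752e-01 3.18715057e-05 1.50976942e-01] [318.47416152 214.11944621] [289.73385288 200.23648205]
[0.46775817 0.06920211 0.20701164] [318.12737226 121.17570813] [308.53163777 170.84007195]
40 0.15 0.25 [0.433 0.235 0.236] [-2.44  0.    0.18] [ 0.71  0.12 -0.86  1.96 -0.66  1.21  0.3 ]
40 0.15 0.177 [0.433 0.235 0.163] [-2.44  0.    0.18] [ 0.68  0.24 -0.87  2.03 -0.61  1.05  0.34]
40 0.06 0.177 [0.522 0.251 0.163] [-2.44  0.    0.18] [ 0.59  0.45 -0.88  1.83 -0.42  1.02  0.17]
40 0.06 0.15 [0.522 0.251 0.136] [-2.44  0.    0.18] [ 0.59  0.49 -0.88  1.85 -0.4   0.97  0.18]
50 0.15 0.25 [0.433 0.238 0.227] [-2.27  0.    0.18] [ 0.74  0.21 -0.84  2.   -0.77  1.21  0.44]
50 0.15 0.177 [0.433 0.238 0.154] [-2.27  0.    0.18] [ 0.71  0.34 -0.83  2.05 -0.73  1.06  0.51]
50 0.06 0.177 [0.521 0.254 0.154] [-2.27  0.    0.18] [ 0.62  0.53 -0.84  1.85 -0.57  1.03  0.35]
50 0.06 0.15 [0.521 0.254 0.127] [-2.27  0.    0.18] [ 0.62  0.58 -0.85  1.86 -0.55  0.99  0.37]
```

```bash
cat >> h.py <<'E'
yaw=np.radians(10.2);bx=np.array([np.cos(yaw),np.sin(yaw),0]);post=np.array([.5717,.3124,0])
def hp(a,d,z,dy=0):
    Rm=(Rn.from_euler('z',yaw)*Rn.from_euler('x',np.radians(a)));o=(Rm*Rn.from_euler('x',np.pi)).as_euler('xyz')
    n=np.array([-bx[1],bx[0],0])
    return post-bx*d+n*dy+[0,0,z]+Rm.apply([0,-.049,.0226]),o
E
python3 - <<'E'
from h import *
import pickle
movep(*hp(50,.155,.23))
p,o=hp(50,.15,.177);line_to(p,o,feed=.15)
st=get_state();print(st['position'],p,st['finger_gap']*87,st['force'],st['time'])
s=capture('scene');save(s,'s4');w=shot('w4');t=capture('top');save(t,'t4')
for p in (w,s,t):print([(np.round(d['location'],1).tolist(),round(d['conf'],2)) for d in pinpoint('mug_eye',p)[:3]])
X=post-bx*.15+[0,0,.177];print(proj(s,X),proj(w,X),proj(t,X))
X=post-bx*.102+[0,0,.184];print('tip',proj(s,X),proj(w,X),proj(t,X))
cv2.imwrite('pics/s4z.png',cv2.resize(cv2.cvtColor(s['img'][110:260,260:440],cv2.COLOR_RGB2BGR),None,fx=4,fy=4,interpolation=2))
E
```

```text
[0.43291119 0.23796889 0.15463555] [0.43271402 0.23779949 0.15399082] 63.61648535535362 [-0.09742884  0.09673373 -0.70842366] 11.325
[([317.4, 165.9], 0.6)]
[([363.0, 153.2], 0.59)]
[([239.3, 223.1], 0.58), ([236.6, 212.3], 0.33)]
[361.63193701 152.82718693] [316.57444912 163.30169102] [239.51493313 222.52541962]
tip [374.48931729 156.49385147] [404.71312094 154.7509049 ] [236.80120671 206.11809512]
```

View pics/s4z.png

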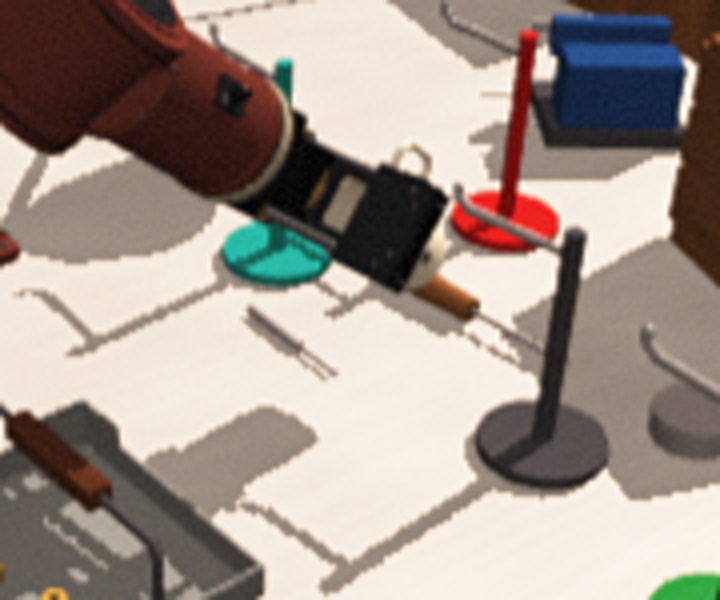

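View pics/w4.png

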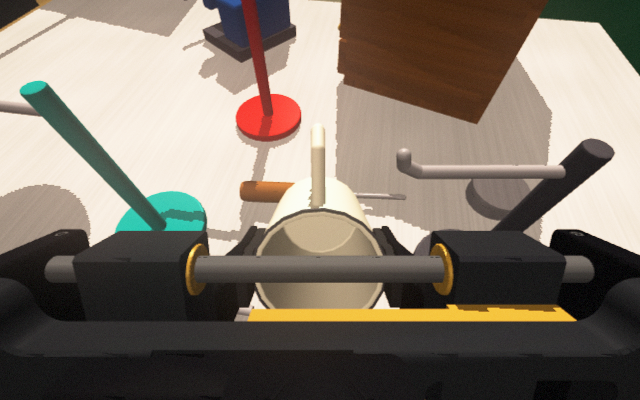

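```bash
python3 - <<'E'
from h import *
p,o=hp(50,.06,.177);print(line_to(p,o,feed=.12,threshold=6))
st=get_state();print(st['position'],p,st['force'],st['time'])
p,o=hp(50,.06,.145);print(line_to(p,o,feed=.05,threshold=2.5))
st=get_state();print(st['position'],p,st['force'],st['time'])
w=shot('w5');s=capture('scene');save(s,'s5')
cv2.imwrite('pics/s5z.png',cv2.resize(cv2.cvtColor(s['img'][110:260,260:440],cv2.COLOR_RGB2BGR),None,fx=4,fy=4,interpolation=2))
E
```

```text
False
[0.52057639 0.25375106 0.1537608 ] [0.52129163 0.25373712 0.15399082] [-0.76997697 -0.25364818 -2.4339897 ] 12.525
True
[0.52019094 0.25418106 0.13178753] [0.52129163 0.25373712 0.12199082] [-1.33030232  1.23255874  0.95722151] 13.0
```

View pics/s5z.png

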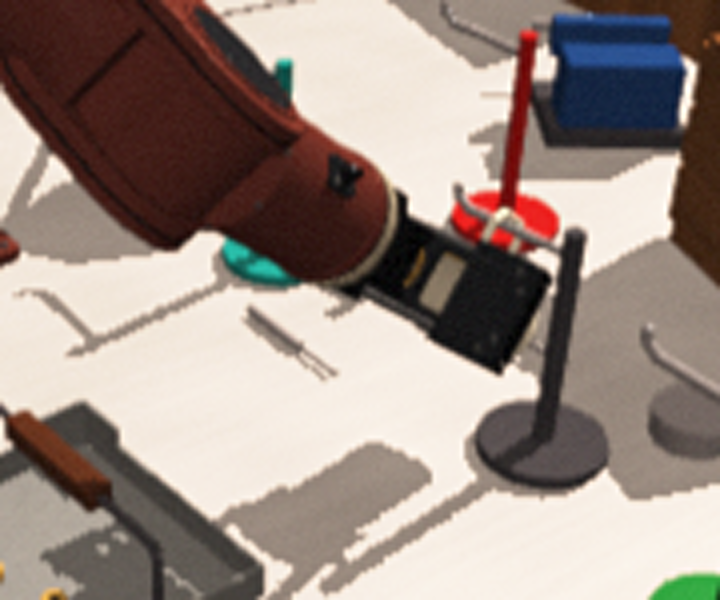

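View pics/w5.png

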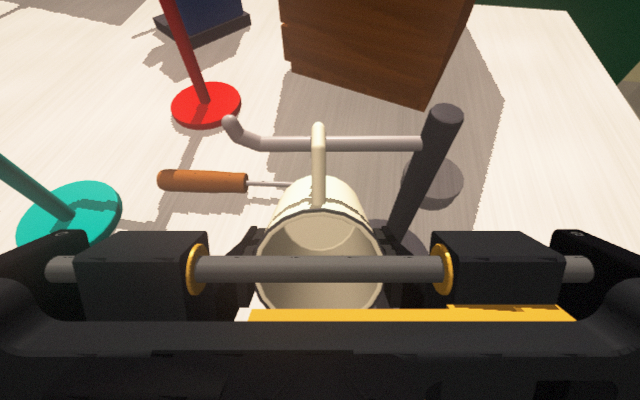

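```bash
python3 - <<'E'
from h import *
open_jaws();pause(.5)
w=shot('w6');s=capture('scene');save(s,'s6')
st=get_state();print(st['time'],st['force'],st['finger_gap'])
cv2.imwrite('pics/s6z.png',cv2.resize(cv2.cvtColor(s['img'][110:260,260:440],cv2.COLOR_RGB2BGR),None,fx=4,fy=4,interpolation=2))
E
```

```text
14.425 [-0.61591271 -0.10212618  1.24042681] 0.999268424022762
```

View pics/w6.png

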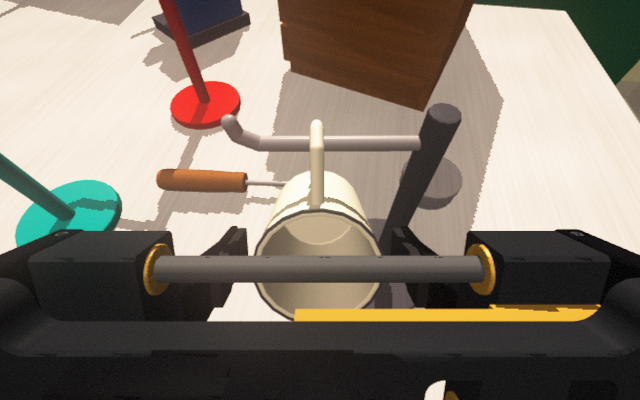

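```bash
cat >> h.py <<'E'
cyaw=np.radians(4.85);C0=np.array([.4897,-.0498,0]);XG=.012
def cp(C,th,sgn,psi=cyaw,n=(-1,-1,0)):
    n=np.array(n,float);n/=np.linalg.norm(n)
    Rc=Rn.from_euler('z',psi)*Rn.from_rotvec(n*np.radians(th))
    R=Rc*Rn.from_euler('z',sgn*np.pi/2)*Rn.from_euler('x',np.pi)
    # C = world position of grip-point projection: grip point at C+(0,0,.095)
    G=np.array(C)+Rn.from_euler('z',psi).apply([XG,0,.095])
    return G+Rc.apply([0,0,.003]),R.as_euler('xyz')
E
python3 - <<'E'
from h import *
st=get_state();R=Rn.from_euler('xyz',st['tool_rot']).as_matrix()
line_to(st['position']-R[:,2]*.10,feed=.15)
for sg in(1,-1):
  for dz,th in((0,0),(.08,0),(.22,0),(.22,15),(.22,30),(.22,34)):
    q=ik(*cp(C0+[0,0,dz],th,sg));print(sg,dz,th,None if q is None else np.round(q,2))
s=capture('scene');save(s,'s7');w=shot('w7')
print(get_state()['time'])
cv2.imwrite('pics/s7z.png',cv2.resize(cv2.cvtColor(s['img'][110:260,260:440],cv2.COLOR_RGB2BGR),None,fx=4,fy=4,interpolation=2))
E
```

```text
1 0 0 [ 0.77  0.28 -0.85  1.95  0.24  1.02  1.47]
1 0.08 0 [ 0.82  0.17 -0.88  1.87  0.14  1.17  1.55]
1 0.22 0 [ 0.85  0.06 -0.87  1.66  0.05  1.44  1.64]
1 0.22 15 [ 0.74 -0.14 -0.76  1.83  0.08  1.22  1.61]
1 0.22 30 [ 0.56 -0.29 -0.68  2.    0.24  1.02  1.43]
1 0.22 34 [ 0.51 -0.31 -0.67  2.04  0.3   0.98  1.36]
-1 0 0 [ 0.75  0.27 -0.83  1.95  0.24  1.02 -1.67]
-1 0.08 0 [ 0.84  0.18 -0.9   1.86  0.15  1.17 -1.6 ]
-1 0.22 0 [ 0.94  0.07 -0.96  1.66  0.06  1.44 -1.51]
-1 0.22 15 [ 1.29 -0.26 -1.16  1.82 -0.1   1.21 -1.35]
-1 0.22 30 [ 0.67 -0.31 -0.76  1.99  0.19  1.01 -1.66]
-1 0.22 34 [ 0.35 -0.29 -0.55  2.04  0.37  1.   -1.84]
15.3417
```

View pics/s7z.png

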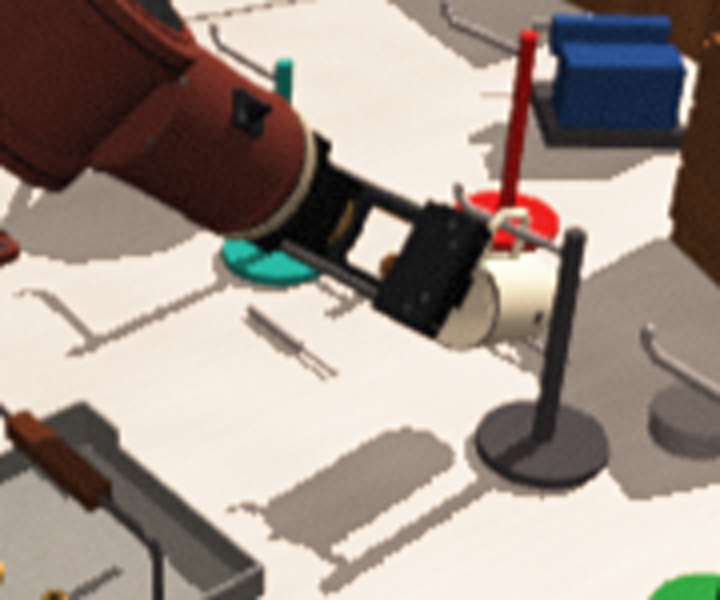

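View pics/w7.png

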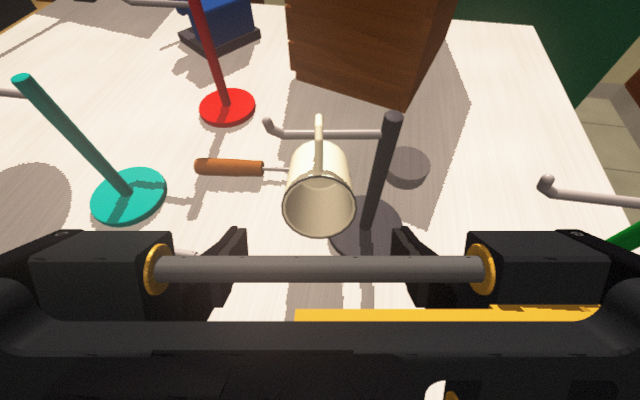

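```bash
python3 - <<'E'
from h import *
movep([.48,.10,.28],[-2.7,0,.18])
movep(*cp(C0+[0,0,.11],0,1))
w=shot('w8');s=capture('scene');save(s,'s8')
print(get_state()['time'])
for p in (w,s):print([(np.round(d['location'],1).tolist(),round(d['conf'],2)) for d in pinpoint('caddy_grip',p)[:3]])
X=C0+[0,0,.095];print(proj(w,X),proj(s,X))
psi=Rn.from_euler('z',cyaw)
for x in(-.05,.05):
  for y in (-.01,.01): print(proj(w,C0+psi.apply([x,y,.104])))
cv2.imwrite('pics/s8z.png',cv2.resize(cv2.cvtColor(s['img'][110:300,220:440],cv2.COLOR_RGB2BGR),None,fx=3.2,fy=3.2,interpolation=2))
E
```

```text
17.2417
[([315.6, 186.5], 0.76)]
[([273.9, 226.0], 0.93)]
[317.60129043 188.24166643] [274.49098069 224.78863562]
[305.15342518 131.26301613]
[329.6154134  131.20884019]
[306.7576839  244.13908163]
[328.76935307 244.07167523]
```

View pics/s8z.png

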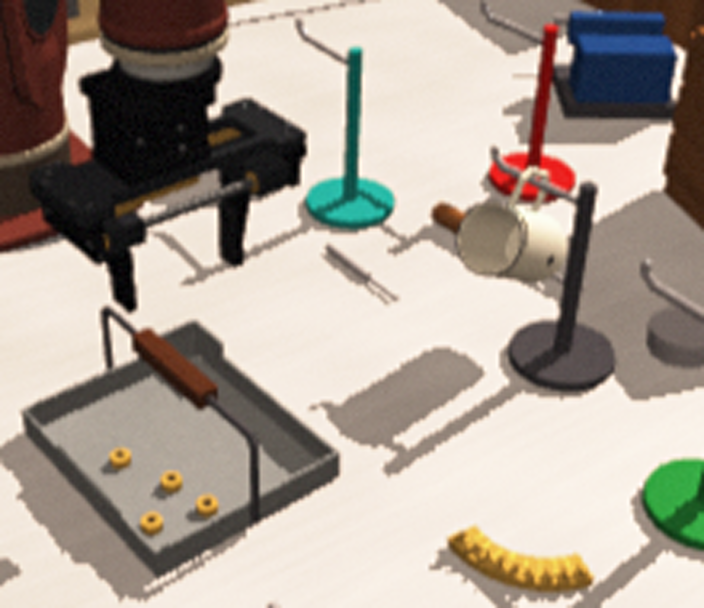

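View pics/w8.png

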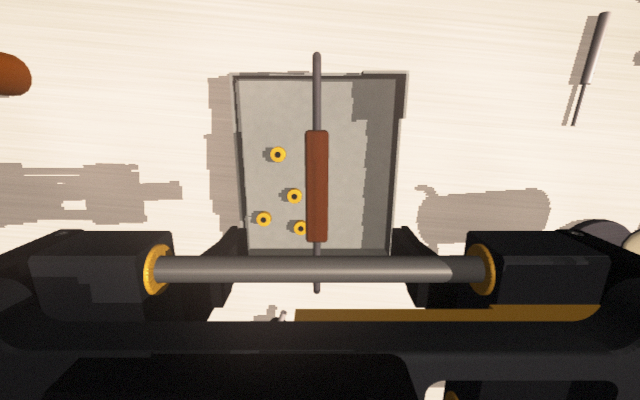

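```bash
python3 - <<'E'
from h import *
p,o=cp(C0,0,1)
print(line_to(p,o,feed=.12,threshold=15))
grasp();st=get_state();print(st['finger_gap']*87,st['force'],st['time'],st['position']-p)
p,o=cp(C0+[0,0,.05],0,1);line_to(p,o,feed=.06)
st=get_state();print(st['finger_gap']*87,st['force'],st['moment'],st['time'])
w=shot('w9');s=capture('scene');save(s,'s9')
cv2.imwrite('pics/s9z.png',cv2.resize(cv2.cvtColor(s['img'][110:300,220:440],cv2.COLOR_RGB2BGR),None,fx=3.2,fy=3.2,interpolation=2))
E
```

```text
False
19.390034044954657 [ 0.07129925 -0.67604657  0.19190011] 19.5083 [-4.20640206e-07 -1.86441487e-04 -8.26066367e-06]
19.706898652558728 [ 0.46477256  0.59356987 -5.55389121] [ 0.16543618 -0.17657866  0.02995337] 20.4917
```

View pics/s9z.png

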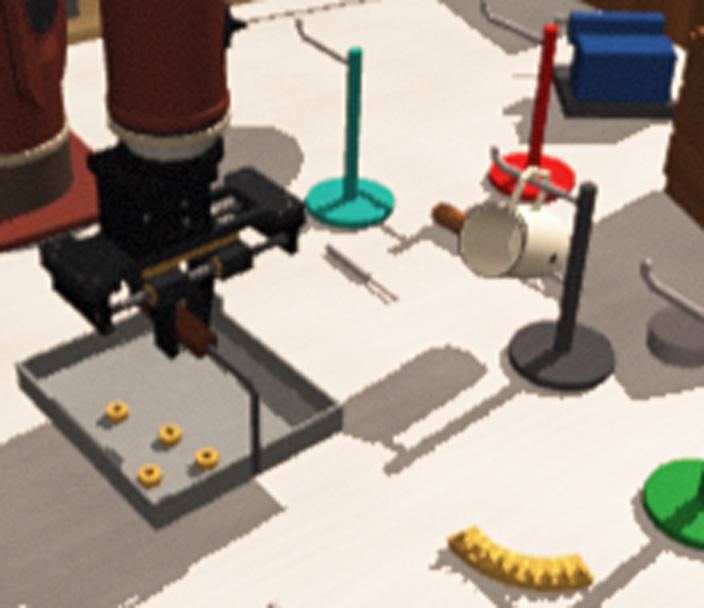

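View pics/w9.png

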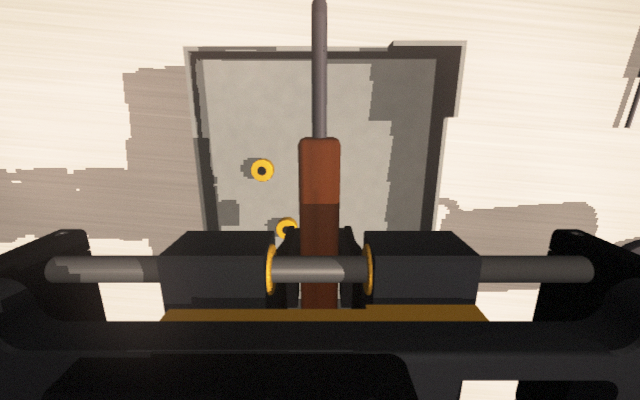

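```bash
python3 - <<'E'
from h import *
p,o=cp(C0+[0,0,.20],0,1);line_to(p,o,feed=.12)
for th in (8,15,22):
    movep(*cp(C0+[0,0,.20],th,1));print(th,get_state()['time'])
pause(.3)
w=shot('w10');s=capture('scene');save(s,'s10')
st=get_state();print(st['finger_gap']*87,st['force'],st['moment'],st['time'])
cv2.imwrite('pics/s10z.png',cv2.resize(cv2.cvtColor(s['img'][60:300,190:440],cv2.COLOR_RGB2BGR),None,fx=2.5,fy=2.5,interpolation=2))
E
```

```text
8 22.2667
15 22.525
22 22.775
19.557262781422033 [-0.59192574 -0.2338882  -5.48308821] [ 0.7102764   0.59532719 -0.00211686] 23.175
```

View pics/s10z.png

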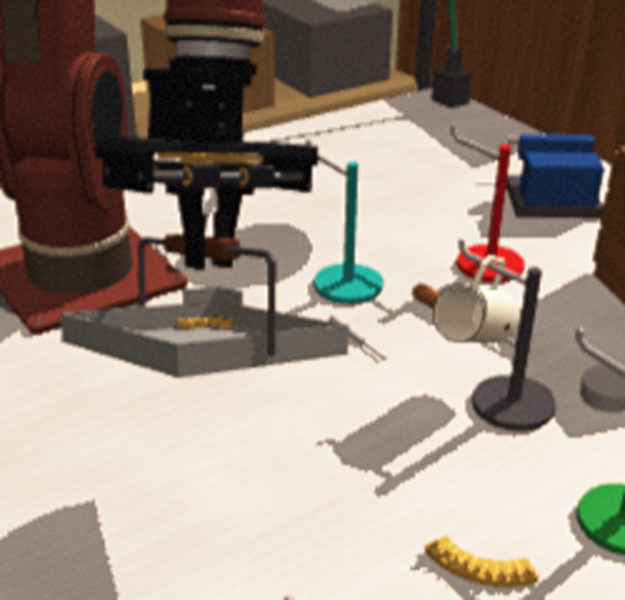

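View pics/w10.png

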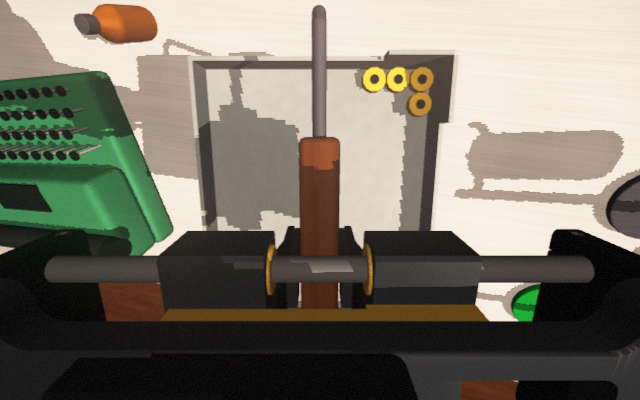

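```bash
python3 - <<'E'
from h import *
for th in (26,30):
    movep(*cp(C0+[0,0,.20],th,1))
pause(1.0)
w=shot('w11');s=capture('scene');save(s,'s11')
st=get_state();print(st['finger_gap']*87,st['force'],st['time'])
print([(np.round(d['location'],1).tolist(),round(d['conf'],2)) for d in pinpoint('nut1',w)])
cv2.imwrite('pics/s11z.png',cv2.resize(cv2.cvtColor(s['img'][60:300,190:440],cv2.COLOR_RGB2BGR),None,fx=2.5,fy=2.5,interpolation=2))
cv2.imwrite('pics/w11z.png',cv2.resize(cv2.cvtColor(w['img'][40:250,170:470],cv2.COLOR_RGB2BGR),None,fx=2.6,fy=2.6,interpolation=2))
# predicted tool-frame points of caddy: corner, walls
G=cp(C0+[0,0,.20],30,1); R=Rn.from_euler('xyz',st['tool_rot']); Rc=R*Rn.from_euler('x',-np.pi)*Rn.from_euler('z',-np.pi/2)
for X in ((-.102,.087,.003),(.102,.087,.003),(-.102,-.087,.003),(-.108,0,.095)):
    wp=st['position']+Rc.apply(np.array(X)-[XG,0,.098]);print(X,np.round(wp,3),proj(w,wp),proj(s,wp))
E
```

```text
19.518040761046137 [ 0.12414385 -0.04719462 -5.96809266] 24.775
[([419.3, 106.5], 0.95), ([370.7, 84.9], 0.71), ([420.1, 84.3], 0.65)]
(-0.102, 0.087, 0.003) [ 0.43  -0.014  0.144] [435.27026027  59.60501521] [274.63496462 193.84400965]
(0.102, 0.087, 0.003) [0.619 0.016 0.216] [412.07393589 299.24806919] [325.3154157  202.81777519]
(-0.102, -0.087, 0.003) [ 0.433 -0.176  0.206] [200.82481443  59.77369374] [213.10650959 193.87210998]
(-0.108, 0, 0.095) [ 0.391 -0.066  0.253] [317.52593847   2.70482813] [246.13998758 156.90489403]
```

View pics/s11z.png

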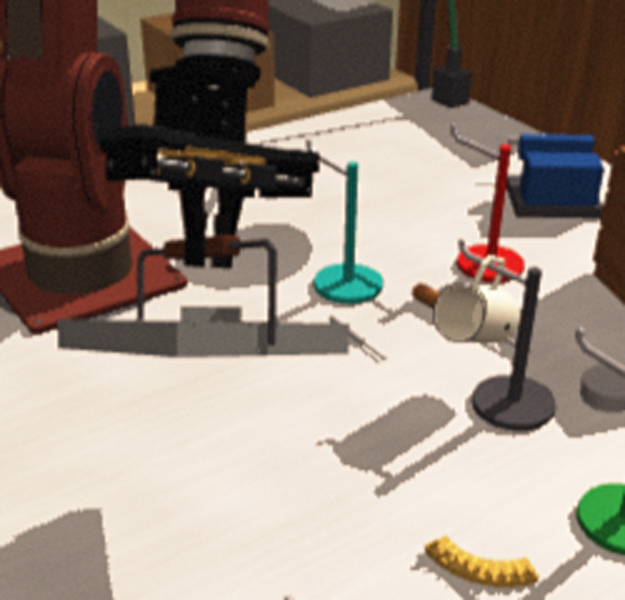

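View pics/w11z.png

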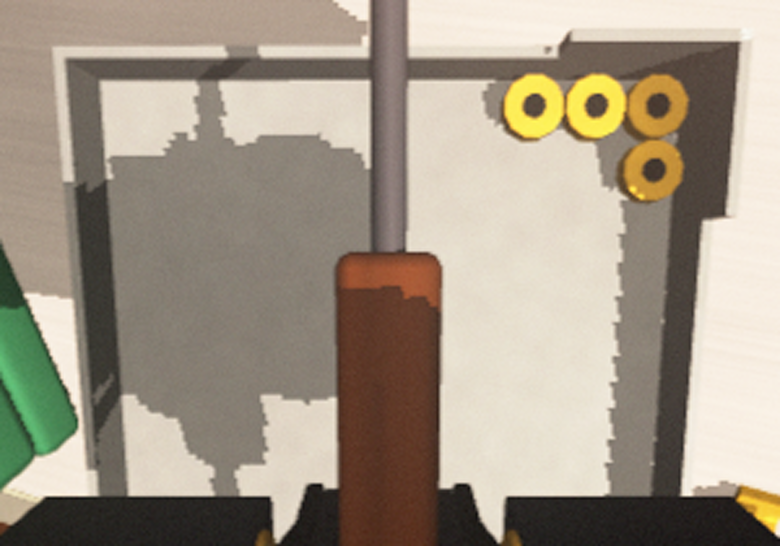

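```bash
python3 - <<'E'
from h import *
from scipy.optimize import least_squares
pause(1.0)
w=shot('w12');t=capture('top');save(t,'t12');s=capture('scene')
st=get_state();print(st['time'],np.abs(st['joint_velocities']).max())
print([(np.round(d['location'],1).tolist(),round(d['conf'],2)) for d in pinpoint('nut1',w)],[(np.round(d['location'],1).tolist(),round(d['conf'],2)) for d in pinpoint('mug_eye',s)])
a=cv2.imread('pics/w11.png').astype(int);b=cv2.imread('pics/w12.png').astype(int)
print('diff',np.abs(a-b)[50:230,180:450].mean(), (np.abs(a-b).sum(2)[50:230,180:450]>80).sum())
R=Rn.from_euler('xyz',st['tool_rot']);Rc=R*Rn.from_euler('x',-np.pi)*Rn.from_euler('z',-np.pi/2)
obs=[((-.102,.087,.003),(433.5,70.5)),((-.102,-.087,.003),(209,71)),((-.105,-.09,.028),(191,58))]
def pr(v):
    D=Rn.from_rotvec(v[:3])
    return np.concatenate([proj(w,st['position']+Rc.apply([0,0,-.003]+D.apply(np.array(X)-[XG+v[3],0,.095])))-o for X,o in obs])
r=least_squares(pr,[0,0,0,0]);print(np.degrees(r.x[:3]),r.x[3],r.fun)
Rt=Rc*Rn.from_rotvec(r.x[:3]);print('tilt',np.degrees(np.arccos(Rt.as_matrix()[2,2])),'down dir in caddy',-Rt.as_matrix()[2])
cv2.imwrite('pics/t12z.png',cv2.resize(cv2.cvtColor(t['img'][80:330,150:480],cv2.COLOR_RGB2BGR),None,fx=2.3,fy=2.3,interpolation=2))
E
```

```text
25.975 0.0016883672185587612
[([398.5, 82.8], 0.97), ([415.4, 104.1], 0.81), ([417.8, 80.4], 0.68), ([372.1, 81.0], 0.57)] [([386.7, 173.7], 0.6), ([332.2, 196.1], 0.57)]
diff 1.8671947873799726 25
[ 1.08618012 -4.36949439 -0.10317491] 0.0009136990156400052 [-0.01276187  0.02329535  0.30372031  0.09896077 -0.29037462 -0.10434061]
tilt 32.53237657927239 down dir in caddy [-0.41936006  0.33666047 -0.8430877 ]
```

View pics/t12z.png

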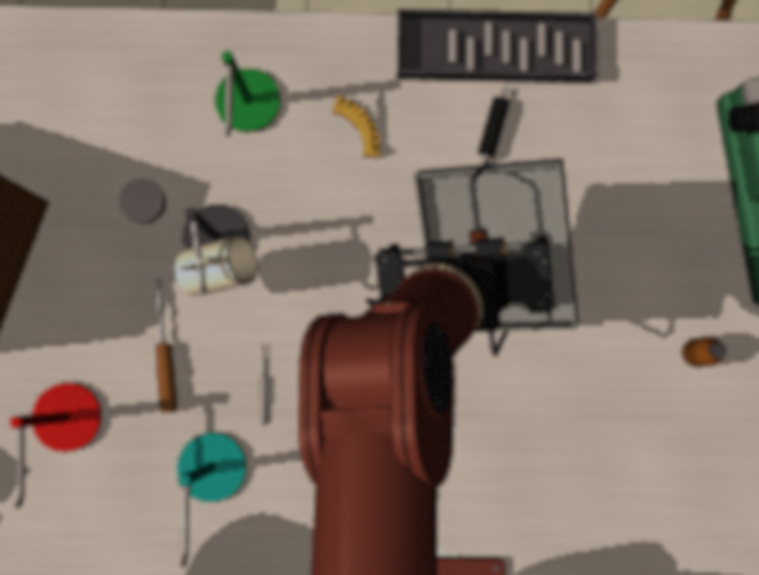

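```bash
python3 -c "
from cell import *
sign_off();print(get_state()['time'])"
```

```text
the job is handed in; nothing more can be done
the job is handed in; nothing more can be done
```

I hung the mug by its handle on the dark stand's hook bar and released it. Then I lifted the caddy by its wooden grip and tilted it until all four nuts had slid into the raised corner. I handed the job in at about 26 s, still holding it there.

**Mug:** the last scene and top pictures show it still hanging on the bar.

**Caddy:** about 32° of tilt, estimated from the wrist picture. The lowest corner is about 0.14 m above the bench. Two pictures just over 1 s apart showed no creep.

**Nuts:** all four are visible there, lying in an L rather than a tight cluster. Three are in a row along the short (-x) wall and one is against the long wall. The farthest centre is about 46 mm from the corner, going by the nut sizes. That is slightly past the end of the 45 mm taller wall, and I did not try to pack them tighter.

**One disagreement:** the caddy slipped about 4° in the jaws around the gripping axis. The true tilt is therefore 32° instead of the commanded 30°, and it leans a little more towards the -x side.

The other things on the bench appear where they were in the final top picture; I judged that by eye. I saw no spill and no collision.

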